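Roll the flask caddy into its parking bay

TASK

Hold the flask caddy by its push bar and, with all its wheels kept on the bench, push it straight ahead until both front castors trail straight behind their pivots while it is still short of the parking bay. Then steer it into the bay nose first and press it gently home, so that its sprung bumper is squeezed two to five millimetres by the stop but never bottoms out, and let go: it stays there square, touching the stop, castors straight, the flask upright on it and everything else on the bench left where it was.

Things in the scene. Friction and masses are not known exactly. Their poses are not given: they have to be found in the camera images.
- caddy: Small aluminium caddy on four 24 mm wheels, 0.6 kg, carrying a loose steel flask (0.2 to 0.4 kg). Origin: on the bench under its middle; +x forward (bumper end), +y its left, z up. Deck 140 x 90 mm, top 40 mm up; 148 mm wide over the tyres when castors are straight. Rolls with 1 to 1.5 N resistance and stays where left, but after release a squeezed bumper pushes it back a few mm at most.
- axle (a point): Middle of the fixed (non-swivel) rear axle, 50 mm behind the caddy's origin, 12 mm above the bench; rear wheels 62 mm to either side. The caddy turns easily about this point; moving it sideways drags the rear tyres (a few newtons).
- handle (a point): Middle of the push bar: round steel bar 12 mm thick, 80 mm long across the caddy (along its y), 115 mm above the bench, 80 mm behind the caddy's origin, on 12 mm uprights at its ends. Free space: 60 mm ahead of it to the flask, open behind; the deck is 75 mm below. Grip it from above, fingers closing along the caddy's x.
- nose (a point): Centre of the front face of the caddy's sprung bumper, 100 mm ahead of the caddy's origin (180 mm ahead of the push bar) when not squeezed, 30 mm above the bench. The plate (64 mm wide, 22 mm tall) gives 0.5 mm per newton, up to 8 mm at 16 N where it bottoms out.
- wheel_l (a point): Centre of the left front castor wheel, 14 mm from its upright pivot (caddy x +55, y +62 mm). Straight trailing = 14 mm behind the pivot: caddy x +41, y +62 mm. Starts 0.8 to 2.5 rad off that, anticlockwise from above. A castor swings to trail in about 60 to 80 mm of straight forward pushing; bends put it a little askew, a straight stretch of some 50 mm straightens it again.
- wheel_r (a point): The same for the right front castor, pivot at caddy x +55, y -62 mm: straight trailing = caddy x +41, y -62 mm. Starts 0.8 to 2.5 rad off that, clockwise from above.
- pad (a point): Middle of the deck spot where the flask stands, 15 mm ahead of the caddy's origin, 40 mm above the bench; lips 12 mm high pen the flask in.
- flask: Round steel flask with a stepped lid, 60 mm in diameter, 78 mm tall, standing loose on the caddy's deck. Origin: centre of its underside; z up along its axis. Its top is 118 mm above the bench.
- bay: Parking bay fixed to the bench: two parallel grey kerbs 22 mm high, 168 mm apart inside, 130 mm long, splayed outwards over 40 mm more before the mouth, and an end wall. Origin: on the bench, middle of the mouth where the parallel kerbs begin; +x points straight in (the caddy's x must end along it), z up.
- bay_end (a point): Middle of the inner face of the bay's end wall, 130 mm in from the bay's origin, 30 mm above the bench. Here a rubber-tipped set screw (18 mm diameter) sticks out of the wall towards the mouth: the stop that the bumper meets. It sticks out 5 to 45 mm; the setting is not reported and must be found by touch. It does not give way.
- dishes: Bystander: stack of two clear dishes, 90 mm in diameter, 33 mm tall; origin at the centre of its underside.
- jar: Bystander: amber jar, 48 mm in diameter, 80 mm tall; origin at the centre of its underside.
- rack: Bystander: grey pipette-tip rack, 85 x 125 x 50 mm; origin at the centre of its underside.
There are look-alikes about, which are no part of the job. There is more than one size of the caddy; the one meant has the size given above.

How it is judged:
On the way, in this order (a step that is already met when the one before it is completed fails the run):
1. both front castors trail straight (wheel centre within 4 mm of straight behind its pivot) while the bumper is still outside the bay's mouth (x of each of wheel_l, wheel_r in the frame of caddy below 0.046 m and y of wheel_l in the frame of caddy between 0.058 and 0.066 m and y of wheel_r in the frame of caddy between -0.066 and -0.058 m and x of nose in the frame of bay below 0 m), for 0.15 s.
2. the caddy, inside the bay, is pressed on the stop with at least 2.5 N (contact force between caddy and bay above 2.5 N and x of nose in the frame of bay above 0.075 m and angle between the x axis of caddy and the x axis of bay, either way round below 0.12 rad), for 0.3 s.
At the end, for the whole second after the job is handed in: The caddy stands at rest on its wheels in the bay, bumper touching the stop, within 0.12 rad of the bay's direction, both castor wheels within 6 mm of straight behind their pivots, the flask upright (0.12 rad) on its spot (12 mm), everything released (contact force between caddy and bay above 0.2 N and x of nose in the frame of bay above 0.075 m and angle between the x axis of caddy and the x axis of bay, either way round below 0.12 rad and height (world z) of caddy between -0.006 and 0.006 m and linear speed of caddy below 0.01 m/s and x of each of wheel_l, wheel_r in the frame of caddy below 0.046 m and y of wheel_l in the frame of caddy between 0.056 and 0.068 m and y of wheel_r in the frame of caddy between -0.068 and -0.056 m and distance between flask and pad below 0.012 m and angle between flask's own z axis and vertical below 0.12 rad).
It fails at once if the caddy pushes on the bay with more than 15.5 N (bumper bottomed out) (contact force between caddy and bay above 15.5 N).
It fails at once if the caddy is lifted (origin more than 12 mm off the bench) or tipped by more than 0.2 rad (height (world z) of caddy above 0.012 m or angle between caddy's own z axis and vertical above 0.2 rad).
It fails at once if the flask tips by more than 0.4 rad (angle between flask's own z axis and vertical above 0.4 rad).
It fails at once if a bystander is moved by more than 15 mm (distance of any of dishes, jar, rack from where it was at the start of the episode above 0.015 m).
It also fails if it takes over 48 s, if anything falls off the work surface, if the arm or the gripper's body presses on something with over 40 N, if the wrist force passes 120 N, or if a joint passes its speed limit or range.

ROBOT

A 7-joint arm with a two-finger parallel gripper is mounted at the origin on the work surface. World frame = base frame: x ahead of the robot, y to its left, z up, the work surface at z = 0. Lengths are in m, angles in rad, forces in N, time in s.
With the tool pointing down it reaches from about 0.35 to 0.9 m from the base axis. Payload 7.2 kg.
Tool frame: the origin (TCP) lies midway between the tips of the shut fingers; the grasp point (between the pads) lies 19 mm behind it; z points along the fingers, y is the line along which they close (so a half turn about z gives the same grasp; the last joint's range is limited). The gripper opens to 85 mm and grips with 20 to 120 N. Pads are 22 mm wide; open, the fingers measure 114 mm over their backs; the gripper's body (76 mm by 85 mm) begins 54 mm behind the grasp point. The pads swing forward as they close: fully open they stand 13 mm farther back than shut.
Start: joints at [1.256, 0.411, -0.013, 1.596, 0.006, 1.134, -0.082], TCP at [0.153, -0.606, 0.231] pointing down, gripper open.
Joint ranges: [-2.95, 2.95], [-0.29, 1.99], [-1.47, 1.44], [0.14, 2.54], [-1.03, 4.17], [0.13, 1.85], [-2.86, 2.86]. Speed limits (rad/s): [2.39, 2.39, 3.01, 3.01, 3.14, 3.14, 3.14].

INTERFACE

Orientations are given as a unit quaternion [w, x, y, z].
In Python, from plant import manip gives the robot as it stands.
- The arm moves only by the shell command python3 -m handwheel 'ROWS' [FORCE]. ROWS is JSON, a list of rows, each an object of numbers: "claw": the gripper's target within -1 to 1 (fully open at 1, half-way at 0, shut at -1); "x", "y", "z": the shift along the tool's x, y, z in m; "spin": the turn about the tool's z in rad. A call has 1 to 5 rows; each row is the pose to reach, as a shift and turn from the pose commanded when the call began, along the tool's axes at that moment; what a row does not reach only later rows make up. A row lasts 1/10 s, in which the tool goes at most 50 mm and 8.59 degrees, less where a joint would pass 70% of its speed; a pose out of reach is approached as far as the arm can. A call with a gripper value outside its range is refused whole. The fingers move at their own pace and stop on an object; FORCE is the grip in N (left out, the last holds). Time passes only in rows, so rows that repeat a pose let the fingers close. It gives the time, the measured TCP pose, the force, the opening and the grip force at its end, in the units of the state.
- manip.observe(): the state, without advancing time (a new reading comes with each control period).
- manip.capture(name): name is "scene" or "top" or "wrist"; returns a dict with "img" (420x560x3 uint8, red, green, blue), "depth" (420x560 float32, m along the optical axis (not along the pixel's ray), 0 where there is no reading), "camera_matrix" (3x3 intrinsics, pixels), "camera_from_world" (4x4, takes a point from world to camera coordinates). Camera axes: x right, y down, z forward; pixel columns grow to the right and rows downward; lengths in m; the calibration is good to about 2 mm. A picture is of the moment at which its call begins.
- manip.close_job(): hands the job in; it is judged then, once.
The state is a dict: "time_s": time; "joints": joint angles; "joint_vel": joint speeds; "joint_efforts": joint torques, N m; "tcp_pos": TCP position; "ee_rot": TCP orientation; "force": force on the tool from outside, world axes, zero at the start; "ft_torque": the same for the moment, N m; "width": finger opening in m; "gripper_force": force on a finger pad.
Only numpy, scipy, OpenCV 4.12 (cv2) and the standard library are available. Lean on these libraries where they do the work, as an engineer would, in place of code of your own. Each camera call takes 0.05 s, during which the arm holds its last target. There are 200 camera calls.

## Working session

There is one attempt and no reset: what is moved stays moved. The work goes in short steps, Python scripts to look and compute and a shell command to move; the robot and the scene stay as the last step left them, time stands still between calls to the robot, and variables do not carry over. Pictures are saved under pics/ and viewed, at most 10 in all, crops included, and the job is handed in when it is done.

```bash
mkdir -p pics; ls
cat > h.py <<'E'
import numpy as np, cv2
from plant import manip
def cap(n,save=None):
    c=manip.capture(n)
    if save: cv2.imwrite('pics/'+save+'.png',c['img'][:,:,::-1])
    return c
def px2w(c,u,v,z=None):
    K=np.array(c['camera_matrix']);T=np.array(c['camera_from_world']);R=T[:3,:3];o=-R.T@T[:3,3]
    d=R.T@np.linalg.inv(K)@np.array([u,v,1.])
    if z is None: return o+d*c['depth'][int(round(v)),int(round(u))]
    return o+d*(z-o[2])/d[2]
def w2px(c,p):
    q=np.array(c['camera_from_world'])@np.append(p,1);q=np.array(c['camera_matrix'])@q[:3];return q[:2]/q[2]
E
python3 - <<'E'
from h import *
a=cap('top','top0');b=cap('scene','scene0')
np.savez('top0.npz',**a);np.savez('scene0.npz',**b)
s=manip.observe();print({k:np.round(v,3) for k,v in s.items()})
E
```

```text
pics
{'time_s': np.float64(0.1), 'joints': array([ 1.256,  0.412, -0.013,  1.597,  0.006,  1.134, -0.082]), 'joint_vel': array([ 0.001, -0.002,  0.002, -0.001, -0.001, -0.002, -0.   ]), 'joint_efforts': array([ 4.0000e-03, -6.0182e+01,  6.8500e-01, -3.0009e+01,  1.4000e-02,
        6.0000e-03,  0.0000e+00]), 'tcp_pos': array([ 0.153, -0.606,  0.231]), 'ee_rot': array([-0.001,  0.992,  0.123, -0.   ]), 'force': array([-0.051,  0.228, -0.017]), 'ft_torque': array([-0.063,  0.013,  0.029]), 'gripper_force': np.float64(0.0), 'width': np.float64(0.085)}
```

View pics/top0.png

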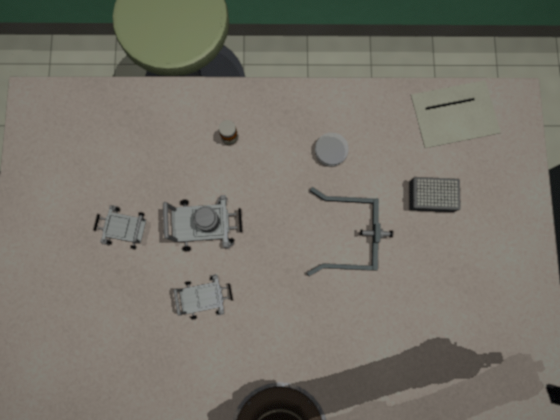

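View pics/scene0.png

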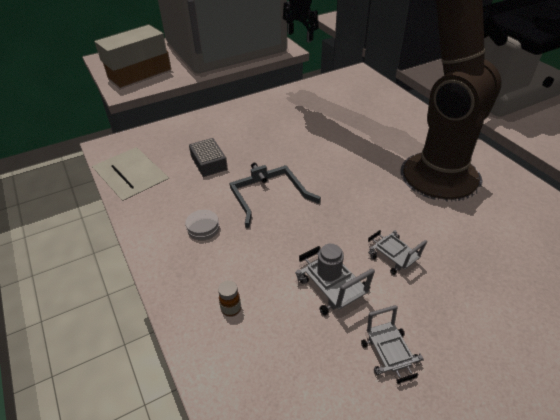

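The top view shows three caddies: A at (122,227), small and empty; B at (200,222), with the flask; C at (202,298), small and empty. B is the largest and carries the flask, so it fits. I'll check this with a crop and measurements.

Run:
```python
from h import *
a=dict(np.load('top0.npz'))
im=a['img'][:,:,::-1]
cv2.imwrite('pics/crop0.png',cv2.resize(im[175:325,85:285],None,fx=4,fy=4,interpolation=cv2.INTER_CUBIC))
T=a['camera_from_world'];print('cam',-T[:3,:3].T@T[:3,3])
for n,u,v,z in [('handle',169,222,.115),('bumper',240,220,.03),('flask',206,218,.118),('kerbL far end',376,200,.022),('kerbR',376,268,.022),('kerbLmouth',322,199,.022),('kerbRmouth',322,267,.022),('tipL',312,190,.022),('tipR',309,272,.022),('jar',229,132,.08),('dish',331,150,.033),('rack',436,193,.05)]:
    print(n,px2w(a,u,v,z).round(3),px2w(a,u,v).round(3))
```

```text
cam [0.33021234 0.01035241 1.31492282]
handle [0.515 0.266 0.115] [ 0.533  0.291 -0.002]
bumper [0.533 0.1   0.03 ] [0.532 0.099 0.037]
flask [0.524 0.176 0.118] [0.524 0.176 0.117]
kerbL far end [ 0.587 -0.262  0.022] [ 0.587 -0.262  0.019]
kerbR [ 0.406 -0.255  0.022] [ 0.406 -0.255  0.019]
kerbLmouth [ 0.59  -0.117  0.022] [ 0.592 -0.118  0.01 ]
kerbRmouth [ 0.41  -0.114  0.022] [ 0.409 -0.113  0.025]
tipL [ 0.614 -0.091  0.022] [ 0.616 -0.091  0.016]
tipR [ 0.397 -0.08   0.022] [ 0.397 -0.08   0.023]
jar [0.756 0.127 0.08 ] [0.756 0.127 0.081]
dish [ 0.722 -0.143  0.033] [ 0.721 -0.143  0.036]
rack [ 0.599 -0.415  0.05 ] [ 0.6   -0.416  0.047]
```

View pics/crop0.png

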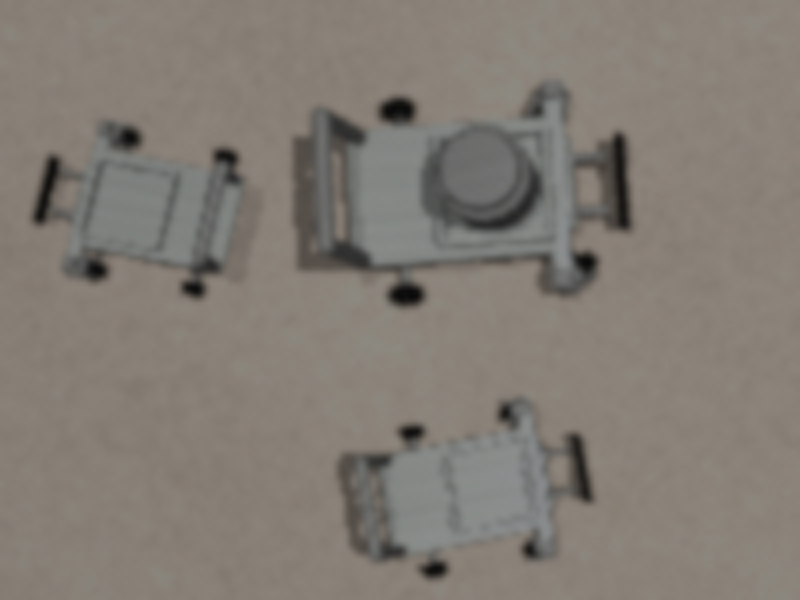

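B, at top-image (200,222), is confirmed. It is clearly the largest, with the flask on its deck. Its bumper is at crop (621,182), its bar at (325,185) and its rear wheels at (397,110) and (406,294). Next I'll measure caddy and bay accurately, then work out the first move.

```bash
cat >> h.py <<'E'
from scipy.spatial.transform import Rotation as Ro
def togo(x=None,y=None,z=None,yaw=None):
    """tool-frame shift to world target; yaw: heading h of tool y = (sin h,-cos h)"""
    s=manip.observe();q=np.array(s['ee_rot']);R=Ro.from_quat(q[[1,2,3,0]]).as_matrix();p=np.array(s['tcp_pos'])
    t=np.array([p[i] if v is None else v for i,v in enumerate((x,y,z))])
    h=np.arctan2(R[0,1],-R[1,1]); d=R.T@(t-p)
    print('t',round(float(s['time_s']),2),'p',p.round(4),'h',h.round(4),'F',np.round(s['force'],1),'w',round(float(s['width']),4),'togo',d.round(4),'spin',None if yaw is None else round(-(yaw-h),4))
def lines(c,r0,r1,c0,c1):
    g=cv2.cvtColor(c['img'],cv2.COLOR_RGB2GRAY)[r0:r1,c0:c1]
    return g
E
python3 - <<'E'
from h import *
a=dict(np.load('top0.npz'))
W=lambda u,v,z:px2w(a,u,v,z)[:2]
rl=W(184.25,202.5,.012);rr=W(186.5,248.5,.012);ax=(rl+rr)/2
hb=W(85+325.5/4,175+185/4,.121);ns=W(85+621/4,175+182/4,.041)
print('wheels',rl,rr,'axle',ax,'track',np.linalg.norm(rl-rr),'heading from wheels',np.arctan2((rl-rr)[1],(rl-rr)[0]),'bar',hb,'nose',ns)
d=ns-ax;print('axle->nose',d,np.linalg.norm(d),np.arctan2(d[0],-d[1])); d=ns-hb;print('bar->nose',d,np.linalg.norm(d),np.arctan2(d[0],-d[1]))
# bay kerbs: colour mask
im=a['img'].astype(int);sat=im[...,0]-im[...,2];g=im.sum(2)
print(im[199,345],im[230,345],im[267,345],im[230,377])
m=((sat<12)&(g<300)).astype(np.uint8);
roi=np.zeros_like(m);roi[180:285,300:400]=m[180:285,300:400]
def fit(r0,r1,c0,c1,z=.022):
    v,u=np.nonzero(roi[r0:r1,c0:c1]);P=np.array([W(x+c0,y+r0,z) for x,y in zip(u,v)])
    l=cv2.fitLine(P.astype(np.float32),cv2.DIST_HUBER,0,.01,.01).ravel();c=P.mean(0);e=(P-c)@np.array([-l[1],l[0]])
    print(len(P),'c',c.round(4),'dir',l[:2].round(4),'spread',np.percentile(e,[2,98]).round(4))
fit(190,210,328,370);fit(258,276,328,370);fit(206,262,370,383)
E
```

```text
wheels [0.58345261 0.24955325] [0.4606083  0.24032028] axle [0.52203046 0.24493677] track 0.12319080395701282 heading from wheels 0.07501886969527789 bar [0.51613004 0.27139656] nose [0.52981333 0.09826922]
axle->nose [ 0.00778287 -0.14666755] 0.14687390418071486 0.053014982555224924
bar->nose [ 0.01368328 -0.17312734] 0.17366723433097608 0.07887198452848763
[76 82 81] [140 132 123] [80 86 86] [81 87 86]
210 c [ 0.5883 -0.1891] dir [0.0582 0.9983] spread [-0.0067  0.0067]
207 c [ 0.41   -0.1831] dir [0.04   0.9992] spread [-0.0064  0.0062]
446 c [ 0.4952 -0.2547] dir [ 0.9986 -0.0526] spread [-0.0164  0.012 ]
```

```bash
python3 -m handwheel '[{"claw":0.2,"x":0.04,"y":-0.028,"spin":0.04},{"claw":0.2,"x":0.08,"y":-0.056,"spin":0.08},{"claw":0.2,"x":0.12,"y":-0.084,"spin":0.12},{"claw":0.2,"x":0.16,"y":-0.112,"spin":0.16},{"claw":0.2,"x":0.2,"y":-0.14,"spin":0.18}]' 40
python3 -c "
from h import *
togo(.5,-.15,.23,.065)"
```

```text
t 0.1 p [ 0.1526 -0.6056  0.2305] h 0.2469 F [-0.1  0.2 -0. ] w 0.0854 togo [ 0.4482 -0.3569  0.001 ] spin 0.1819invalid input
```

```bash
python3 -m handwheel '[{"claw":0.2,"x":0.04,"y":-0.028,"z":0,"spin":0.04},{"claw":0.2,"x":0.08,"y":-0.056,"z":0,"spin":0.08},{"claw":0.2,"x":0.12,"y":-0.084,"z":0,"spin":0.12},{"claw":0.2,"x":0.16,"y":-0.112,"z":0,"spin":0.16},{"claw":0.2,"x":0.2,"y":-0.14,"z":0,"spin":0.18}]' 40
python3 -c "
from h import *
togo(.5,-.15,.23,.065)"
```

```text
time_s: 0.6
tcp_pos: [0.3132, -0.4196, 0.2311]
ee_rot: [-0.0, 0.999, 0.033, -0.0]
force: [0.9, -0.4, 0.5]
width: 0.0511
gripper_force: 0.0
t 0.6 p [ 0.3132 -0.4196  0.2311] h 0.0651 F [ 0.9 -0.4  0.5] w 0.0511 togo [ 0.2039 -0.2569  0.0011] spin 0.0001
```

```bash
python3 -m handwheel '[{"claw":0.2,"x":0.038,"y":-0.03,"z":0,"spin":0},{"claw":0.2,"x":0.076,"y":-0.06,"z":0,"spin":0},{"claw":0.2,"x":0.114,"y":-0.09,"z":0,"spin":0},{"claw":0.2,"x":0.152,"y":-0.12,"z":0,"spin":0},{"claw":0.2,"x":0.19,"y":-0.15,"z":0,"spin":0}]' >/dev/null
python3 -m handwheel '[{"claw":0.2,"x":0.006,"y":-0.04,"z":0,"spin":0},{"claw":0.2,"x":0.012,"y":-0.08,"z":0,"spin":0},{"claw":0.2,"x":0.018,"y":-0.12,"z":0,"spin":0},{"claw":0.2,"x":0.024,"y":-0.16,"z":0,"spin":0},{"claw":0.2,"x":0.03,"y":-0.2,"z":0,"spin":0}]' >/dev/null
python3 -m handwheel '[{"claw":0.2,"x":0.004,"y":-0.04,"z":0,"spin":0},{"claw":0.2,"x":0.008,"y":-0.08,"z":0,"spin":0},{"claw":0.2,"x":0.012,"y":-0.12,"z":0,"spin":0},{"claw":0.2,"x":0.016,"y":-0.16,"z":0,"spin":0},{"claw":0.2,"x":0.02,"y":-0.2,"z":0,"spin":0}]' 
python3 -c "
from h import *
c=cap('wrist','wr1');np.savez('wr1.npz',**c)
togo(.518,.274,.2,.065)"
```

```text
time_s: 2.1
tcp_pos: [0.5148, 0.1448, 0.2311]
ee_rot: [0.0, 0.999, 0.033, -0.0]
force: [1.2, -0.7, 0.1]
width: 0.0515
gripper_force: 0.0
t 2.15 p [0.514  0.153  0.2314] h 0.074 F [-0.6  7.1  1. ] w 0.0504 togo [ 0.0129 -0.1202  0.032 ] spin 0.009
```

```bash
python3 -m handwheel '[{"claw":0.2,"x":0.003,"y":-0.035,"z":0.01,"spin":0},{"claw":0.2,"x":0.006,"y":-0.07,"z":0.02,"spin":0},{"claw":0.2,"x":0.01,"y":-0.1,"z":0.025,"spin":0},{"claw":0.2,"x":0.012,"y":-0.12,"z":0.03,"spin":0},{"claw":0.2,"x":0.012,"y":-0.12,"z":0.03,"spin":0}]' 
python3 -c "
from h import *
c=cap('wrist','wr2');np.savez('wr2.npz',**c)
togo(.518,.274,.2,.065)
print(w2px(c,[.518,.274,.121]))"
```

```text
time_s: 2.65
tcp_pos: [0.5177, 0.2671, 0.2001]
ee_rot: [-0.001, 0.999, 0.036, -0.001]
force: [0.1, -0.1, 0.2]
width: 0.0511
gripper_force: 0.0
t 2.7 p [0.5183 0.2649 0.2004] h 0.0695 F [ 0.9 -0.3 -0.4] w 0.0515 togo [ 0.0003 -0.0091  0.0004] spin 0.0045
[264.68112815 217.02307064]
```

View pics/wr2.png

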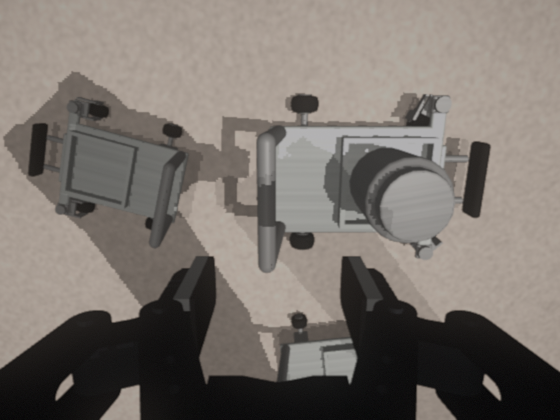

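The wrist view shows the bar from (264,138) to (267,268), the rear wheels at (304,103) and (301,241), the bumper at (477,180) and the flask lid at (415,205).

Run:
```python
from h import *
c=dict(np.load('wr2.npz'));W=lambda u,v,z:px2w(c,u,v,z)
for n,u,v,z in [('bar far',264.5,142,.121),('bar near',267,262,.121),('bar mid',265.5,202,.121),('rw far',304,103,.02),('rw near',301,241,.02),('bump',477,180,.041),('piv far',443,104,.045),('piv near',425,252,.045)]:
    print(n,W(u,v,z).round(4),px2w(c,u,v).round(4))
# bar row centre by depth
d=c['depth']
P=[]
for r in range(150,265,8):
    w=[px2w(c,u,r) for u in range(250,285)]
    w=[q for q in w if .112<q[2]<.13]
    if w: P.append(np.mean(w,0))
P=np.array(P);print(P.round(4))
```

```text
bar far [0.5642 0.277  0.121 ] [0.5641 0.277  0.1202]
bar near [0.4877 0.2706 0.121 ] [0.4879 0.2706 0.1213]
bar mid [0.5277 0.2741 0.121 ] [0.528  0.2741 0.122 ]
rw far [0.5881 0.2491 0.02  ] [0.5881 0.2493 0.023 ]
rw near [0.4655 0.2407 0.02  ] [0.467 0.241 0.024]
bump [0.5374 0.1028 0.041 ] [0.5372 0.1019 0.0394]
piv far [0.595 0.144 0.045] [0.595  0.1438 0.0445]
piv near [0.4727 0.1358 0.045 ] [0.473  0.1362 0.0458]
[[0.5593 0.2762 0.1192]
 [0.5546 0.2759 0.1194]
 [0.5497 0.2756 0.1193]
 [0.5449 0.2752 0.1193]
 [0.54   0.2746 0.1196]
 [0.535  0.2743 0.1198]
 [0.5299 0.274  0.1197]
 [0.5247 0.2737 0.1194]
 [0.5195 0.2733 0.1192]
 [0.5144 0.2733 0.1197]
 [0.5089 0.2727 0.1193]
 [0.5035 0.2723 0.1193]
 [0.4983 0.2716 0.1197]
 [0.4926 0.2713 0.1193]
 [0.4871 0.2709 0.1196]]
```

```bash
python3 -m handwheel '[{"claw":0.2,"x":0.004,"y":-0.004,"z":0.015,"spin":0},{"claw":0.2,"x":0.008,"y":-0.009,"z":0.03,"spin":0},{"claw":0.2,"x":0.008,"y":-0.009,"z":0.04,"spin":0},{"claw":0.2,"x":0.008,"y":-0.009,"z":0.04,"spin":0},{"claw":0.2,"x":0.008,"y":-0.009,"z":0.04,"spin":0}]' 
python3 -c "
from h import *
togo(.526,.2743,.098,.07)"
```

```text
time_s: 3.2
tcp_pos: [0.5264, 0.2729, 0.1608]
ee_rot: [0.0, 0.999, 0.033, -0.0]
force: [0.1, 0.2, -0.2]
width: 0.0514
gripper_force: 0.0
t 3.2 p [0.5264 0.2729 0.1608] h 0.0664 F [ 0.1  0.2 -0.2] w 0.0514 togo [-0.0002 -0.0014  0.0628] spin -0.0036
```

```bash
python3 -m handwheel '[{"claw":0.2,"x":0,"y":-0.0015,"z":0.02,"spin":0},{"claw":0.2,"x":0,"y":-0.0015,"z":0.04,"spin":0},{"claw":0.2,"x":0,"y":-0.0015,"z":0.055,"spin":0},{"claw":0.2,"x":0,"y":-0.0015,"z":0.062,"spin":0},{"claw":0.2,"x":0,"y":-0.0015,"z":0.062,"spin":0}]' 
python3 -m handwheel '[{"claw":-0.3,"x":0,"y":0,"z":0,"spin":0},{"claw":-0.6,"x":0,"y":0,"z":0,"spin":0},{"claw":-1,"x":0,"y":0,"z":0,"spin":0},{"claw":-1,"x":0,"y":0,"z":0,"spin":0},{"claw":-1,"x":0,"y":0,"z":0,"spin":0}]' 40
python3 -c "
from h import *
c=cap('top');np.savez('top1.npz',**c)
togo(.526,.2743,.098,-.062)"
```

```text
time_s: 3.7
tcp_pos: [0.5261, 0.2746, 0.0986]
ee_rot: [0.0, 0.999, 0.033, -0.001]
force: [-0.4, 1.3, -0.4]
width: 0.0514
gripper_force: 0.0
time_s: 4.2
tcp_pos: [0.5269, 0.2752, 0.1001]
ee_rot: [-0.0, 0.999, 0.033, 0.001]
force: [0.5, -0.6, 4.1]
width: 0.0106
gripper_force: 39.2
t 4.25 p [0.5269 0.2753 0.1001] h 0.0669 F [-0.7  0.3  5.3] w 0.0104 togo [-0.001   0.0009  0.0021] spin 0.1289
```

```bash
python3 -m handwheel '[{"claw":-1,"x":0.001,"y":0,"z":0,"spin":0.03},{"claw":-1,"x":0.002,"y":0,"z":0,"spin":0.06},{"claw":-1,"x":0.003,"y":0,"z":0,"spin":0.09},{"claw":-1,"x":0.004,"y":0,"z":0,"spin":0.122},{"claw":-1,"x":0.004,"y":0,"z":0,"spin":0.122}]' 
python3 -m handwheel '[{"claw":-1,"x":0,"y":0.008,"z":0,"spin":0},{"claw":-1,"x":0,"y":0.016,"z":0,"spin":0},{"claw":-1,"x":0,"y":0.024,"z":0,"spin":0},{"claw":-1,"x":0,"y":0.032,"z":0,"spin":0},{"claw":-1,"x":0,"y":0.04,"z":0,"spin":0}]'
python3 -m handwheel '[{"claw":-1,"x":0,"y":0.008,"z":0,"spin":0},{"claw":-1,"x":0,"y":0.016,"z":0,"spin":0},{"claw":-1,"x":0,"y":0.024,"z":0,"spin":0},{"claw":-1,"x":0,"y":0.032,"z":0,"spin":0},{"claw":-1,"x":0,"y":0.04,"z":0,"spin":0}]'
python3 -m handwheel '[{"claw":-1,"x":0,"y":0.008,"z":0,"spin":0},{"claw":-1,"x":0,"y":0.016,"z":0,"spin":0},{"claw":-1,"x":0,"y":0.022,"z":0,"spin":0},{"claw":-1,"x":0,"y":0.025,"z":0,"spin":0},{"claw":-1,"x":0,"y":0.025,"z":0,"spin":0}]'
python3 - <<'E'
from h import *
togo(yaw=-.05)
a=cap('top');np.savez('top2.npz',**a);b=cap('wrist');im=np.zeros((560,800,3),np.uint8)
A=cv2.resize(a['img'][170:290,150:400],(800,384),interpolation=cv2.INTER_CUBIC)
cv2.imwrite('pics/mid.png',A[:,:,::-1])
cv2.imwrite('pics/wr3.png',b['img'][:,:,::-1]);np.savez('wr3.npz',**b)
E
```

```text
time_s: 4.75
tcp_pos: [0.5311, 0.2755, 0.1]
ee_rot: [-0.0, 1.0, -0.028, 0.001]
force: [0.3, 0.3, 4.9]
width: 0.0107
gripper_force: 39.3
time_s: 5.25
tcp_pos: [0.5288, 0.2358, 0.1001]
ee_rot: [-0.001, 1.0, -0.027, 0.001]
force: [1.1, 3.7, 6.1]
width: 0.0105
gripper_force: 39.4
time_s: 5.75
tcp_pos: [0.5267, 0.1957, 0.1001]
ee_rot: [-0.001, 1.0, -0.028, 0.001]
force: [0.7, 4.8, 5.9]
width: 0.0109
gripper_force: 39.4
time_s: 6.25
tcp_pos: [0.5254, 0.1694, 0.1]
ee_rot: [-0.0, 1.0, -0.028, 0.001]
force: [2.2, -0.8, 5.9]
width: 0.0107
gripper_force: 39.4
t 6.25 p [0.5254 0.1694 0.1   ] h -0.0563 F [ 2.2 -0.8  5.9] w 0.0107 togo [0. 0. 0.] spin -0.0063
```

View pics/mid.png

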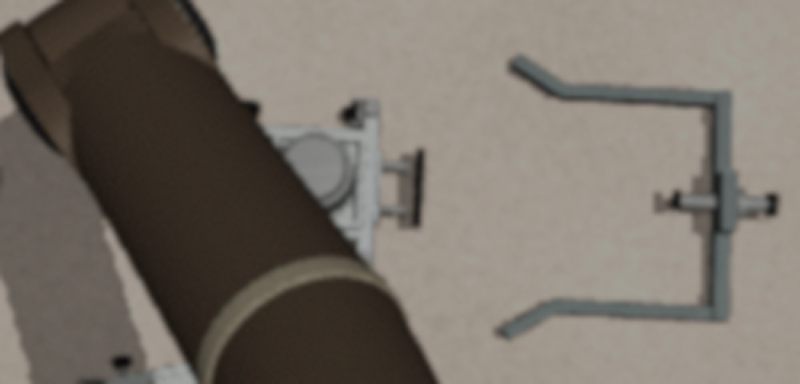

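View pics/wr3.png

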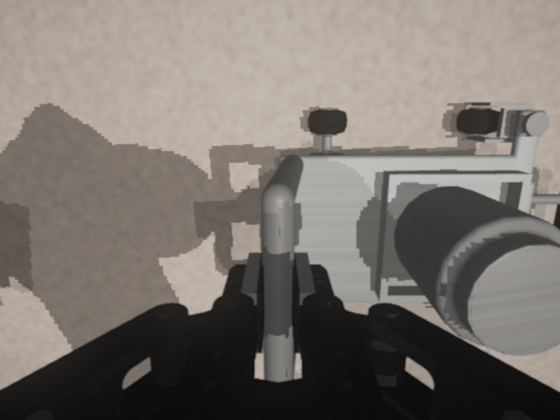

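The crop shows the bumper plate from (421,150) to (417,226), and the set screw along row 202 with its tip near (657,202). In the wrist view the left castor wheel at (478,120) trails straight behind its pivot at (535,122). The arm hides the right castor.

Run:
```python
from h import *
a=dict(np.load('top2.npz'));c=dict(np.load('wr3.npz'))
W=lambda u,v,z:px2w(a,150+u/3.2-.35,170+v/3.2-.35,z).round(4)
b1=W(421,150,.041);b2=W(417,226,.041);print('bumper',b1,b2,(b1+b2)/2,px2w(a,281,229).round(3))
print('screw tip',W(657,202,.035),W(668,202,.035),'wall inner',W(712,202,.03),'kerb far',W(722,96,.022),W(722,314,.022),'mouth',W(562,93,.022),W(556,304,.022))
print('lwheel wrist',px2w(c,478,120,.022).round(4),'piv',px2w(c,536,122,.045).round(4),'rear',px2w(c,328,121,.022).round(4))
s=manip.observe();print(s['tcp_pos'])
```

```text
bumper [ 0.5399 -0.0081  0.041 ] [ 0.4778 -0.0045  0.041 ] [ 0.50885 -0.0063   0.041  ] [ 0.507 -0.007  0.044]
screw tip [ 0.4972 -0.2003  0.035 ] [ 0.4971 -0.2093  0.035 ] wall inner [ 0.4976 -0.2464  0.03  ] kerb far [ 0.5877 -0.2597  0.022 ] [ 0.4067 -0.2527  0.022 ] mouth [ 0.5906 -0.126   0.022 ] [ 0.4156 -0.1174  0.022 ]
lwheel wrist [0.5791 0.0494 0.022 ] piv [0.578  0.0313 0.045 ] rear [0.5833 0.1359 0.022 ]
[0.52538513 0.16943977 0.09996358]
```

```bash
python3 -m handwheel '[{"claw":-1,"x":0,"y":0.006,"z":0,"spin":-0.006},{"claw":-1,"x":0,"y":0.014,"z":0,"spin":-0.006},{"claw":-1,"x":0,"y":0.022,"z":0,"spin":-0.006},{"claw":-1,"x":0,"y":0.03,"z":0,"spin":-0.006},{"claw":-1,"x":0,"y":0.038,"z":0,"spin":-0.006}]' 
python3 -m handwheel '[{"claw":-1,"x":0,"y":0.008,"z":0,"spin":0},{"claw":-1,"x":0,"y":0.016,"z":0,"spin":0},{"claw":-1,"x":0,"y":0.024,"z":0,"spin":0},{"claw":-1,"x":0,"y":0.032,"z":0,"spin":0},{"claw":-1,"x":0,"y":0.04,"z":0,"spin":0}]'
python3 -m handwheel '[{"claw":-1,"x":0,"y":0.004,"z":0,"spin":0},{"claw":-1,"x":0,"y":0.006,"z":0,"spin":0},{"claw":-1,"x":0,"y":0.006,"z":0,"spin":0},{"claw":-1,"x":0,"y":0.006,"z":0,"spin":0},{"claw":-1,"x":0,"y":0.006,"z":0,"spin":0}]'
python3 - <<'E'
from h import *
togo(yaw=-.05)
a=cap('top');np.savez('top3.npz',**a)
A=cv2.resize(a['img'][170:290,210:400],(760,480),interpolation=cv2.INTER_CUBIC)
cv2.imwrite('pics/mid3.png',A[:,:,::-1])
E
```

```text
time_s: 6.85
tcp_pos: [0.5234, 0.1328, 0.1001]
ee_rot: [-0.001, 1.0, -0.024, 0.001]
force: [2.1, 3.9, 5.9]
width: 0.0104
gripper_force: 39.4
time_s: 7.35
tcp_pos: [0.5215, 0.0928, 0.1001]
ee_rot: [-0.001, 1.0, -0.025, 0.001]
force: [2.1, 3.5, 6.5]
width: 0.0107
gripper_force: 39.4
time_s: 7.85
tcp_pos: [0.5211, 0.0857, 0.1]
ee_rot: [0.0, 1.0, -0.025, 0.001]
force: [1.6, 0.8, 5.9]
width: 0.0103
gripper_force: 39.4
t 7.85 p [0.5211 0.0857 0.1   ] h -0.05 F [1.6 0.8 5.9] w 0.0103 togo [0. 0. 0.] spin -0.0
```

View pics/mid3.png

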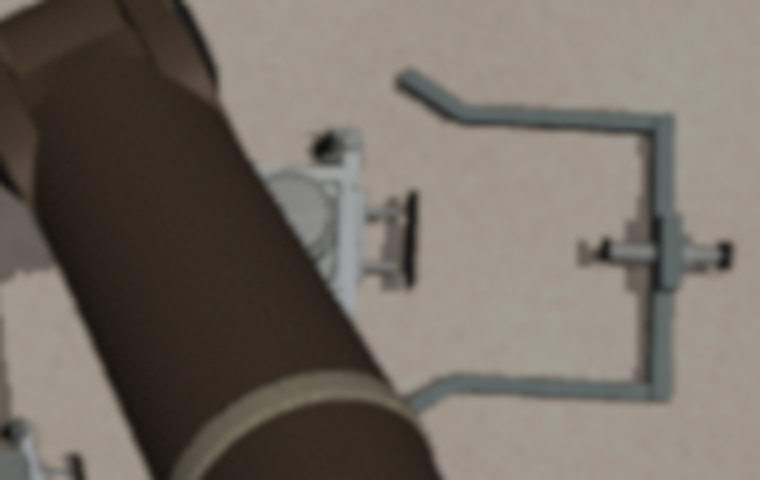

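The crop shows the bumper face at (414,240), the black rubber tip of the stop at (600,250), and the left castor trailing.

Run:
```python
from h import *
a=dict(np.load('top3.npz'))
W=lambda u,v,z:px2w(a,210+u/4-.35,170+v/4-.35,z).round(4)
print('bumper',W(417,192,.041),W(412,288,.041),'tip',W(598,250,.039),'kerbs',W(470,113,.022),W(650,123,.022),W(460,383,.022),W(650,391,.022))
```

```text
bumper [ 0.5366 -0.0932  0.041 ] [ 0.4738 -0.0889  0.041 ] tip [ 0.4983 -0.2107  0.039 ] kerbs [ 0.5928 -0.131   0.022 ] [ 0.5857 -0.2512  0.022 ] [ 0.4137 -0.1206  0.022 ] [ 0.4078 -0.2446  0.022 ]
```

```bash
python3 -m handwheel '[{"claw":-1,"x":0,"y":0.006,"z":0,"spin":0},{"claw":-1,"x":0,"y":0.014,"z":0,"spin":0},{"claw":-1,"x":0,"y":0.022,"z":0,"spin":0},{"claw":-1,"x":0,"y":0.03,"z":0,"spin":0},{"claw":-1,"x":0,"y":0.038,"z":0,"spin":0}]' 
python3 -m handwheel '[{"claw":-1,"x":0,"y":0.008,"z":0,"spin":0},{"claw":-1,"x":0,"y":0.016,"z":0,"spin":0},{"claw":-1,"x":0,"y":0.024,"z":0,"spin":0},{"claw":-1,"x":0,"y":0.032,"z":0,"spin":0},{"claw":-1,"x":0,"y":0.038,"z":0,"spin":0}]'
python3 -m handwheel '[{"claw":-1,"x":0,"y":0.005,"z":0,"spin":0},{"claw":-1,"x":0,"y":0.01,"z":0,"spin":0},{"claw":-1,"x":0,"y":0.014,"z":0,"spin":0},{"claw":-1,"x":0,"y":0.018,"z":0,"spin":0},{"claw":-1,"x":0,"y":0.02,"z":0,"spin":0}]'
python3 -m handwheel '[{"claw":-1,"x":0,"y":0.001,"z":0,"spin":0},{"claw":-1,"x":0,"y":0.002,"z":0,"spin":0},{"claw":-1,"x":0,"y":0.003,"z":0,"spin":0},{"claw":-1,"x":0,"y":0.004,"z":0,"spin":0},{"claw":-1,"x":0,"y":0.005,"z":0,"spin":0}]'
python3 - <<'E'
from h import *
togo(yaw=-.05)
a=cap('top');np.savez('top4.npz',**a)
A=cv2.resize(a['img'][170:290,210:400],(760,480),interpolation=cv2.INTER_CUBIC)
cv2.imwrite('pics/mid4.png',A[:,:,::-1])
E
```

```text
time_s: 8.4
tcp_pos: [0.5194, 0.0488, 0.1001]
ee_rot: [-0.001, 1.0, -0.024, 0.001]
force: [2.0, 3.4, 5.4]
width: 0.0103
gripper_force: 39.4
time_s: 8.9
tcp_pos: [0.5175, 0.0104, 0.1001]
ee_rot: [-0.0, 1.0, -0.025, 0.001]
force: [2.0, 2.9, 5.9]
width: 0.0103
gripper_force: 39.4
time_s: 9.4
tcp_pos: [0.5165, -0.0098, 0.1001]
ee_rot: [-0.0, 1.0, -0.025, 0.001]
force: [2.9, 2.3, 6.6]
width: 0.0103
gripper_force: 39.4
time_s: 9.9
tcp_pos: [0.5163, -0.0146, 0.1]
ee_rot: [-0.0, 1.0, -0.025, 0.001]
force: [2.3, 1.9, 5.5]
width: 0.0104
gripper_force: 39.4
t 9.9 p [ 0.5163 -0.0146  0.1   ] h -0.0494 F [2.3 1.9 5.5] w 0.0104 togo [0. 0. 0.] spin 0.0006
```

View pics/mid4.png

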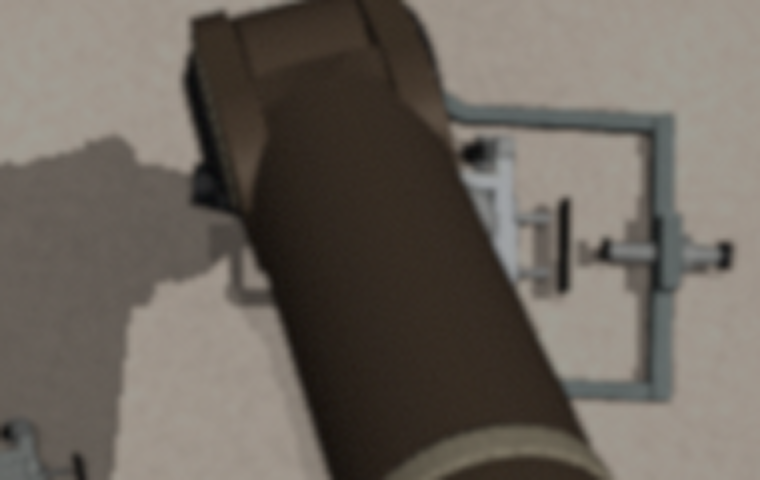

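The bumper face is at crop column 570 and the stop tip at 598, so the gap is about 18 mm and the caddy is centred. I'll creep in from here.

```bash
python3 -m handwheel '[{"claw":-1,"x":0,"y":0.003,"z":0,"spin":0},{"claw":-1,"x":0,"y":0.006,"z":0,"spin":0},{"claw":-1,"x":0,"y":0.008,"z":0,"spin":0},{"claw":-1,"x":0,"y":0.01,"z":0,"spin":0},{"claw":-1,"x":0,"y":0.011,"z":0,"spin":0}]' |egrep 'tcp|force'
python3 -m handwheel '[{"claw":-1,"x":0,"y":0.001,"z":0,"spin":0},{"claw":-1,"x":0,"y":0.002,"z":0,"spin":0},{"claw":-1,"x":0,"y":0.002,"z":0,"spin":0},{"claw":-1,"x":0,"y":0.002,"z":0,"spin":0},{"claw":-1,"x":0,"y":0.002,"z":0,"spin":0}]' |egrep 'tcp|force'
python3 -m handwheel '[{"claw":-1,"x":0,"y":0.001,"z":0,"spin":0},{"claw":-1,"x":0,"y":0.002,"z":0,"spin":0},{"claw":-1,"x":0,"y":0.002,"z":0,"spin":0},{"claw":-1,"x":0,"y":0.002,"z":0,"spin":0},{"claw":-1,"x":0,"y":0.002,"z":0,"spin":0}]' |egrep 'tcp|force'
```

```text
tcp_pos: [0.5157, -0.0257, 0.1]
force: [2.3, 1.8, 6.4]
gripper_force: 39.4
tcp_pos: [0.5156, -0.0277, 0.1]
force: [2.7, 1.3, 5.5]
gripper_force: 39.4
tcp_pos: [0.5155, -0.0298, 0.1]
force: [2.3, 1.2, 6.2]
gripper_force: 39.4
```

```bash
python3 -m handwheel '[{"claw":-1,"x":0,"y":0.001,"z":0,"spin":0},{"claw":-1,"x":0,"y":0.0015,"z":0,"spin":0},{"claw":-1,"x":0,"y":0.0015,"z":0,"spin":0}]' |egrep 'tcp|^force'
python3 -m handwheel '[{"claw":-1,"x":0,"y":0.001,"z":0,"spin":0},{"claw":-1,"x":0,"y":0.0015,"z":0,"spin":0},{"claw":-1,"x":0,"y":0.0015,"z":0,"spin":0}]' |egrep 'tcp|^force'
python3 -m handwheel '[{"claw":-1,"x":0,"y":0.001,"z":0,"spin":0},{"claw":-1,"x":0,"y":0.0015,"z":0,"spin":0},{"claw":-1,"x":0,"y":0.0015,"z":0,"spin":0}]' |egrep 'tcp|^force'
```

```text
tcp_pos: [0.5155, -0.0312, 0.1]
force: [1.7, 0.8, 6.1]
tcp_pos: [0.5154, -0.0327, 0.1]
force: [2.7, 0.5, 6.3]
tcp_pos: [0.5153, -0.0342, 0.1]
force: [2.6, 1.4, 7.2]
```

```bash
python3 -m handwheel '[{"claw":-1,"x":0,"y":0.001,"z":0,"spin":0},{"claw":-1,"x":0,"y":0.001,"z":0,"spin":0}]' |egrep 'tcp|^force'
python3 -m handwheel '[{"claw":-1,"x":0,"y":0.001,"z":0,"spin":0},{"claw":-1,"x":0,"y":0.001,"z":0,"spin":0}]' |egrep 'tcp|^force'
python3 -m handwheel '[{"claw":-1,"x":0,"y":0.001,"z":0,"spin":0},{"claw":-1,"x":0,"y":0.001,"z":0,"spin":0}]' |egrep 'tcp|^force'
```

```text
tcp_pos: [0.5153, -0.0352, 0.1]
force: [2.2, 1.2, 4.8]
tcp_pos: [0.5152, -0.0359, 0.1001]
force: [2.4, 2.6, 6.1]
tcp_pos: [0.5152, -0.0366, 0.1001]
force: [2.1, 3.4, 5.8]
```

```bash
python3 -m handwheel '[{"claw":-1,"x":0,"y":0.001,"z":0,"spin":0},{"claw":-1,"x":0,"y":0.001,"z":0,"spin":0},{"claw":-1,"x":0,"y":0.001,"z":0,"spin":0}]' |egrep 'tcp|^force'
python3 -m handwheel '[{"claw":-1,"x":0,"y":0.001,"z":0,"spin":0},{"claw":-1,"x":0,"y":0.001,"z":0,"spin":0},{"claw":-1,"x":0,"y":0.001,"z":0,"spin":0}]' |egrep 'tcp|^force'
```

```text
tcp_pos: [0.5152, -0.0372, 0.1001]
force: [1.9, 5.2, 6.5]
tcp_pos: [0.5152, -0.0378, 0.1001]
force: [2.3, 5.3, 7.1]
```

```bash
python3 -m handwheel '[{"claw":-1,"x":0,"y":0.0008,"z":0,"spin":0},{"claw":-1,"x":0,"y":0.0015,"z":0,"spin":0},{"claw":-1,"x":0,"y":0.0015,"z":0,"spin":0},{"claw":-1,"x":0,"y":0.0015,"z":0,"spin":0},{"claw":-1,"x":0,"y":0.0015,"z":0,"spin":0}]' |egrep 'tcp|^force'
python3 -m handwheel '[{"claw":-1,"x":0,"y":0,"z":0,"spin":0},{"claw":-1,"x":0,"y":0,"z":0,"spin":0}]' |egrep 'tcp|^force'
python3 -m handwheel '[{"claw":-1,"x":0,"y":0,"z":0,"spin":0},{"claw":-1,"x":0,"y":0,"z":0,"spin":0}]' |egrep 'time|tcp|^force'
```

```text
tcp_pos: [0.5151, -0.0386, 0.1001]
force: [2.7, 7.1, 6.1]
tcp_pos: [0.5151, -0.0386, 0.1001]
force: [2.3, 6.5, 6.3]
time_s: 14.45
tcp_pos: [0.5151, -0.0386, 0.1001]
force: [2.4, 6.3, 7.0]
```

```bash
python3 -m handwheel '[{"claw":-1,"x":0,"y":-0.0005,"z":0,"spin":0},{"claw":-1,"x":0,"y":-0.001,"z":0,"spin":0},{"claw":-1,"x":0,"y":-0.0015,"z":0,"spin":0},{"claw":-1,"x":0,"y":-0.002,"z":0,"spin":0},{"claw":-1,"x":0,"y":-0.002,"z":0,"spin":0}]' |egrep 'tcp|^force'
python3 -m handwheel '[{"claw":-1,"x":0,"y":0,"z":0,"spin":0},{"claw":-1,"x":0,"y":0,"z":0,"spin":0}]' |egrep 'time|tcp|^force'
```

```text
tcp_pos: [0.5152, -0.0379, 0.1001]
force: [2.3, 3.4, 5.8]
time_s: 15.15
tcp_pos: [0.5152, -0.0379, 0.1001]
force: [2.8, 4.2, 6.2]
```

```bash
python3 -m handwheel '[{"claw":-1,"x":0,"y":-0.0005,"z":0,"spin":0},{"claw":-1,"x":0,"y":-0.001,"z":0,"spin":0},{"claw":-1,"x":0,"y":-0.0015,"z":0,"spin":0},{"claw":-1,"x":0,"y":-0.0015,"z":0,"spin":0}]' |egrep 'tcp|^force'
python3 -m handwheel '[{"claw":-1,"x":0,"y":0,"z":0,"spin":0},{"claw":-1,"x":0,"y":0,"z":0,"spin":0}]' |egrep 'time|tcp|^force'
```

```text
tcp_pos: [0.5152, -0.037, 0.1]
force: [2.5, 1.9, 5.1]
time_s: 15.75
tcp_pos: [0.5152, -0.037, 0.1]
force: [2.2, 1.9, 6.3]
```

```bash
python3 -m handwheel '[{"claw":-0.75,"x":0,"y":0,"z":0,"spin":0},{"claw":-0.5,"x":0,"y":0,"z":0,"spin":0},{"claw":-0.2,"x":0,"y":0,"z":0,"spin":0},{"claw":0.1,"x":0,"y":0,"z":0,"spin":0},{"claw":0.1,"x":0,"y":0,"z":0,"spin":0}]' 20
python3 -m handwheel '[{"claw":0.1,"x":0,"y":0,"z":0,"spin":0},{"claw":0.1,"x":0,"y":0,"z":-0.01,"spin":0},{"claw":0.1,"x":0,"y":0,"z":-0.03,"spin":0},{"claw":0.1,"x":0,"y":0,"z":-0.06,"spin":0},{"claw":0.1,"x":0,"y":0,"z":-0.09,"spin":0}]' 
python3 -m handwheel '[{"claw":0.1,"x":0,"y":-0.03,"z":-0.02,"spin":0},{"claw":0.1,"x":0,"y":-0.06,"z":-0.03,"spin":0},{"claw":0.1,"x":0,"y":-0.09,"z":-0.03,"spin":0},{"claw":0.1,"x":0,"y":-0.1,"z":-0.03,"spin":0},{"claw":0.1,"x":0,"y":-0.1,"z":-0.03,"spin":0}]'
python3 - <<'E'
from h import *
a=cap('top');b=cap('wrist');np.savez('top5.npz',**a);np.savez('wr5.npz',**b)
A=cv2.resize(a['img'][180:280,260:400],(560,400),interpolation=cv2.INTER_CUBIC)
cv2.imwrite('pics/end.png',np.hstack([A,cv2.resize(b['img'],(240,400))])[:,:,::-1])
cv2.imwrite('pics/wr5.png',b['img'][:,:,::-1])
E
```

```text
time_s: 16.25
tcp_pos: [0.5136, -0.0372, 0.0989]
ee_rot: [0.0, 1.0, -0.025, -0.001]
force: [-0.0, -0.7, 0.6]
width: 0.047
gripper_force: 0.0
time_s: 16.75
tcp_pos: [0.5139, -0.0368, 0.1907]
ee_rot: [-0.0, 1.0, -0.024, -0.0]
force: [0.1, 0.7, 0.6]
width: 0.0472
gripper_force: 0.0
time_s: 17.25
tcp_pos: [0.5189, 0.0645, 0.2198]
ee_rot: [-0.0, 1.0, -0.023, 0.0]
force: [-0.3, -0.2, -0.0]
width: 0.0471
gripper_force: 0.0
```

View pics/end.png

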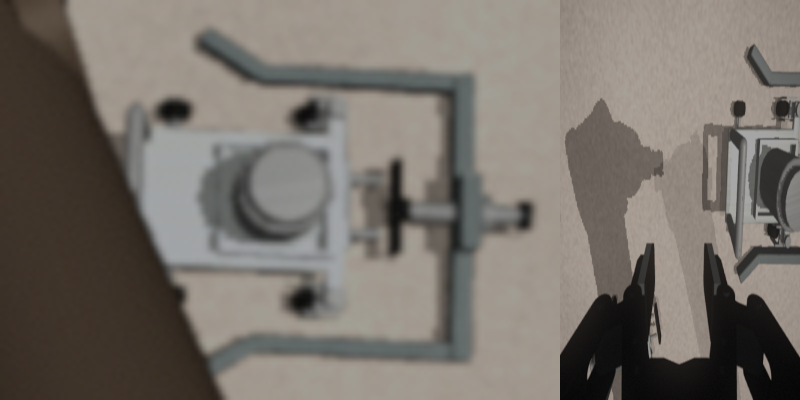

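View pics/wr5.png

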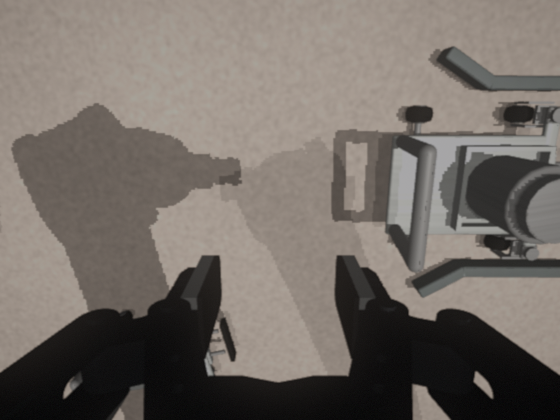

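The bumper at (396,208) touches the rubber tip. Both castors, at (307,115) and (302,299), trail behind their pivots, and the flask stands in its pen. I'll do one numeric check of the castors.

Run:
```python
from h import *
a=dict(np.load('top5.npz'));b=dict(np.load('wr5.npz'))
W=lambda u,v,z:px2w(a,260+u/4-.35,180+v/4-.35,z).round(4)
print('L wheel',W(307,116,.02),'R wheel',W(301,299,.02),'nose',W(400,208,.041),'flask lid',W(288,183,.118),'pivL',W(333,108,.047),'pivR',W(329,300,.047),'rearL',W(174,110,.02))
print('wrist L',px2w(b,518,114,.022).round(4),'pivL',px2w(b,553,115,.046).round(4),'R',px2w(b,495,242,.022).round(4),'pivR',px2w(b,531,253,.046).round(4),'rearL',px2w(b,419,114,.022).round(4))
```

```text
L wheel [ 0.564  -0.1553  0.02  ] R wheel [ 0.4423 -0.1483  0.02  ] nose [ 0.4993 -0.2117  0.041 ] flask lid [ 0.5048 -0.1301  0.118 ] pivL [ 0.5644 -0.169   0.047 ] pivR [ 0.4393 -0.163   0.047 ] rearL [ 0.5684 -0.0668  0.02  ]
wrist L [ 0.5687 -0.154   0.022 ] pivL [ 0.5679 -0.1679  0.046 ] R [ 0.4478 -0.1471  0.022 ] pivR [ 0.4454 -0.1667  0.046 ] rearL [ 0.5728 -0.0664  0.022 ]
```

```bash
python3 -c "
from plant import manip
print(manip.close_job())"
```

```text
the job is handed in; nothing more can be done
None
```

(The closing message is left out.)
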